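Take up the loose levelling foot under a balance and load its pan

TASK

The balance rocks because its front right foot (right as the robot sees it) has been screwed up off the bench. Turn that foot's hand knob, under the right ear of the base, clockwise seen from above until by feel the foot bears its fair share of the weight and the balance stands on all four feet, not jacked up off its front left one; do not shove, tip or lean on the balance. Then stand the amber dropper bottle upright in the middle of the pan to be weighed, and leave the jar, dish and spatula where they are.

Things in the scene. Friction and masses are not known exactly. Their poses are not given: they have to be found in the camera images.
- balance: Laboratory balance, free-standing, 4.5 kg: white housing 151 (x) x 200 (y) mm on an aluminium base plate. Origin on the bench under the middle of the housing; x to its back, y to its left, z up. Sloping front: 57 mm high at x = -76, full 85 mm height from x = -28 mm. Two 16 mm wide ears of the base reach forward at y = +-76 mm, each with a foot at x = -130 mm. Rear feet fixed.
- foot_axis (a point): On the axis of the front right foot, at the top face of the right ear; axes as the balance (the ear runs from here along +x to the housing). The ear is 10 mm thick, its top 44 mm above the bench; the foot's stud stands up to 10 mm above it. Fingers from above can straddle the ear and hold the knob below it; they may swing 0.7 rad either way from square across the ear before they meet it.
- foot_knob: Black knurled hand knob under the right ear, 46 mm in diameter, 20 mm high, its sides some 11 to 32 mm above the bench at the start; origin on its axis 10 mm below its underside. Knob, stud and rubber foot turn as one on a screw thread: clockwise from above it sinks 6 mm a turn (0.95 mm a rad). Held without being let sink, it lifts the balance instead. Turning it free takes 0.02 N m.
- foot_pad: Rubber sole of the front right foot, 36 mm wide; origin at the middle of its underside. It starts 0.5 to 2.4 mm clear of the bench, too little to tell by pose. From touch its load grows 20 N per rad of turn; its rubbing adds some 0.007 N m of torque per newton with the knob held still after a turn, twice that while turning. The front feet together carry 14 to 19 N, half each when well set.
- left_foot: Front left foot of the balance. It looks like the right one but is set and locked; origin at the middle of its underside, which stands on the bench.
- pan (a point): Middle of the top face of the balance's round steel pan, 108 mm in diameter, 93 mm above the bench, 12 mm behind the middle of the housing.
- bottle: Amber glass dropper bottle with a black dropper cap, 90 g, 93 mm high: round body 36 mm in diameter up to 55 mm, cap 21 mm wide above that. It stands on the bench to the right of the balance; origin at the middle of its underside, z up.
- jar: Open square plastic sample jar, 76 mm wide, 166 mm high, left of the balance; origin at the middle of its underside. Bystander.
- dish: Clear petri dish, 57 mm across, 12 mm high, right of the balance; origin at the middle of its underside. Bystander.
- steel_spatula: Steel spatula, 181 mm long along its y, lying right of the balance, between it and the bottle; origin at its middle, on the bench. Bystander.
Mind the look-alikes: they are no part of the job. Of the things like the bottle, leave any that is green or yellow; of the rest the smaller one is meant.

How it is judged:
By the outcome, as a careful person would: the job done as asked, in the order asked, and still so for the second after the job is handed in, with the robot touching nothing.
It also fails if it takes over 72 s, if anything falls off the work surface, if the arm or the gripper's body presses on something with over 40 N, if the wrist force passes 120 N, or if a joint passes its speed limit or range.

ROBOT

A 6-joint arm with a two-finger parallel gripper is mounted at the origin on a cart in front of the work surface, level with it; the furniture and walls round the work are solid. World frame = base frame: x ahead of the robot, y to its left, z up, the work surface at z = 0. Lengths are in m, angles in rad, forces in N, time in s.
With the tool pointing down it reaches from about 0.35 to 0.775 m from the base axis. Payload 5.5 kg.
Tool frame: the origin (TCP) lies on the centre line of the jaws, within the pads' length; the fingertips stand 11 mm ahead of it and the grasp point (between the pads) lies 8 mm behind it; z points along the fingers, y is the line along which they close (so a half turn about z gives the same grasp; the last joint's range is limited). The gripper opens to 85 mm and grips with 20 to 120 N. Pads are 22 mm wide; open, the fingers measure 114 mm over their backs; the gripper's body (76 mm by 85 mm) begins 54 mm behind the grasp point. The pads swing forward as they close: fully open they stand 13 mm farther back than shut.
Start: joints at [-0.14, 0.313, 0.046, 1.304, 0, 1.431], TCP at [0.575, -0, 0.242] pointing down, gripper open.
Joint ranges: [-2.76, 2.76], [-0.86, 1.69], [-1.03, 1.26], [-2.2, 2.34], [-1.47, 1.5], [-3.14, 3.14]. Speed limits (rad/s): [2.57, 2.57, 3.14, 3.14, 3.14, 3.14].

INTERFACE

Orientations are given as a unit quaternion [w, x, y, z].
In Python, from workcell import get_state, eyes, env gives the robot as it stands.
- The arm moves only by the shell command python3 -m inch 'ROWS' [OPENING] [FORCE]. ROWS is JSON, one flat list of numbers, 4 for each row, row after row: the shift along the tool's x, y, z in cm, then the turn about the tool's z in rad. A call has exactly 5 rows; each row shifts and turns the commanded pose from where the row before left it, along the tool's axes as they then stand; what a row does not reach is not made up. A row lasts 1/12 s, in which the tool goes at most 41.7 mm and 7.16 degrees, less where a joint would pass 70% of its speed; a pose out of reach is approached as far as the arm can. A call is refused whole if a number of a shift passes 4.17 or a number of a turn 0.125, either way. A call with a gripper value outside its range is refused whole. OPENING is the opening, from -1 (shut) to 1 (fully open), set as the call begins (- or left out, the last holds). The fingers move at their own pace and stop on an object; FORCE is the grip in N (left out, the last holds). Time passes only in rows, so rows that do not move let the fingers close, or fill a call up. It gives the time, the measured TCP pose, the force, the opening and the grip force at its end, in the units of the state.
- get_state(): the state, without advancing time (a new reading comes with each control period).
- eyes.read_camera(name): name is "scene" or "side" or "wrist"; returns the picture (480x640x3 uint8, red, green, blue); there is no depth.
- eyes.camera_info(name): a dict with "fovy" (degrees; the focal length in pixels is half the picture's height over the tangent of half this angle, whatever the lens; pixels are square), "cx", "cy" (the principal point, pixels), "xyz" and "orientation" of the camera in the world. Camera axes: x right, y down, z forward; pixel columns grow to the right and rows downward; lengths in m; the calibration is good to about 2 mm. A picture is of the moment at which its call begins: read the wrist's pose just before it. camera_info takes no time and is no camera call; for the wrist camera it gives the pose at the moment of the call.
- env.hand_in(): hands the job in; it is judged then, once.
The state is a dict: "clock": time; "joint_pos": joint angles; "qvel": joint speeds; "tau": joint torques, N m; "tcp_pos": TCP position; "orientation": TCP orientation; "wrist_force": force on the tool from outside, world axes, zero at the start; "ft_torque": the same for the moment, N m; "finger_gap": finger opening in m; "grip_force": force on a finger pad.
Only numpy, scipy, OpenCV 4.12 (cv2) and the standard library are available. Lean on these libraries where they do the work, as an engineer would, in place of code of your own. Each camera call takes 0.05 s, during which the arm holds its last target. There are 200 camera calls.

## Working session

There is one attempt and no reset: what is moved stays moved. The work goes in short steps, Python scripts to look and compute and a shell command to move; the robot and the scene stay as the last step left them, time stands still between calls to the robot, and variables do not carry over. Pictures are saved under pics/ and viewed, at most 13 in all, crops included, and the job is handed in when it is done.

```bash
ls; mkdir -p pics
python3 - <<'E'
from workcell import get_state, eyes
import cv2,numpy as np
s=get_state();print(s)
ims=[]
for n in("scene","side","wrist"):
    print(n,eyes.camera_info(n)); im=eyes.read_camera(n); cv2.imwrite(f"pics/{n}0.png",im[...,::-1])
E
```

```text
pics
{'clock': 0.0, 'joint_pos': array([-1.39603963e-01,  3.14021576e-01,  4.49369409e-02,  1.30363628e+00,
        6.02097091e-06,  1.43118818e+00]), 'qvel': array([ 0.002206  ,  0.00118792, -0.00036902, -0.00030619, -0.00087065,
       -0.00014824]), 'tau': array([-2.90074182e-03, -4.80629075e+01,  2.98531097e+01,  1.95313990e-02,
       -3.83516899e-04, -4.27451073e-05]), 'tcp_pos': array([5.74473649e-01, 6.38128669e-05, 2.41379655e-01]), 'orientation': array([-7.70321655e-04,  7.07104978e-01,  7.07107929e-01, -5.76733913e-04]), 'wrist_force': array([ 0.02743411,  0.52106496, -0.29845545]), 'ft_torque': array([0.02674425, 0.03403192, 0.06531382]), 'grip_force': 0.0, 'finger_gap': 0.08523823439849135}
scene {'fovy': 48.14505049214406, 'cx': 322.6239615449859, 'cy': 245.69305142312024, 'xyz': array([ 0.08826408, -0.92168566,  0.784951  ]), 'orientation': array([-0.4413396 ,  0.86467881, -0.21772076,  0.10073516])}
side {'fovy': 56.32342514742871, 'cx': 318.08679095055413, 'cy': 242.0441396736541, 'xyz': array([ 0.56946101, -1.05671125,  0.65620435]), 'orientation': array([-0.49338339,  0.86950918,  0.01745078, -0.01490259])}
wrist {'fovy': 58.13250354317744, 'cx': 318.23302411088645, 'cy': 238.64519774380796, 'xyz': array([0.57433001, 0.08049658, 0.3729424 ]), 'orientation': array([ 1.57354280e-01,  9.87541916e-01,  7.87225443e-05, -7.67028900e-04])}
```

View pics/scene0.png

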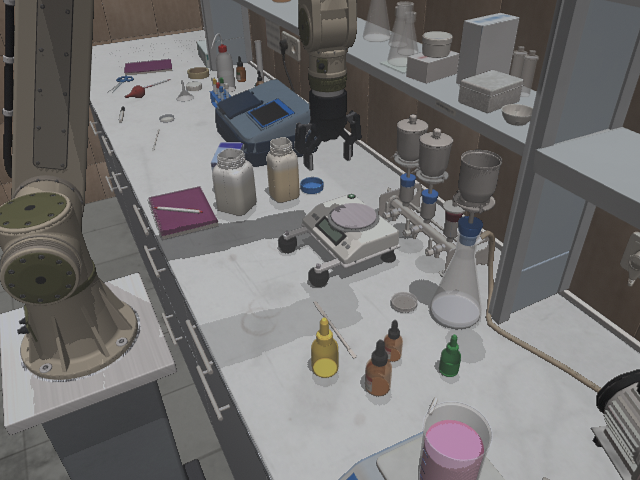

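View pics/side0.png

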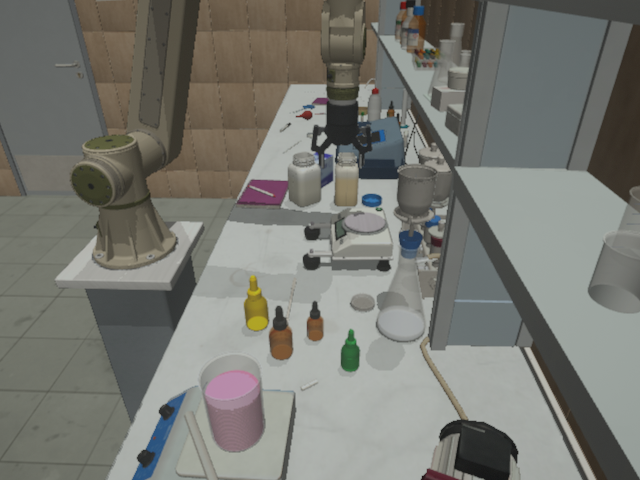

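Candidates for the bottle in the scene view are small amber (393,342), large amber (378,370), yellow (325,350), green (450,355) and a distant amber one (240,70). I choose the small amber at (393,342), which is at (315,323) in the side view. The foot knob is at scene (319,276), side (311,262), and the left foot at (288,242).

```bash
cat > h.py <<'E'
import numpy as np,cv2
from scipy.spatial.transform import Rotation as R
from workcell import get_state, eyes
def rot(q): return R.from_quat([q[1],q[2],q[3],q[0]])
def ray(ci,uv):
    f=240/np.tan(np.radians(ci["fovy"]/2)); d=np.array([(uv[0]-ci["cx"])/f,(uv[1]-ci["cy"])/f,1.])
    return np.array(ci["xyz"]),rot(ci["orientation"]).apply(d/np.linalg.norm(d))
def onz(ci,uv,z):
    o,d=ray(ci,uv); return o+d*(z-o[2])/d[2]
def tri(r1,r2):
    (a,u),(b,v)=r1,r2; t=np.linalg.lstsq(np.c_[u,-v],b-a,rcond=None)[0]
    p,q=a+t[0]*u,b+t[1]*v; return (p+q)/2,np.linalg.norm(p-q)
def proj(ci,p):
    c=rot(ci["orientation"]).inv().apply(np.array(p)-ci["xyz"]); f=240/np.tan(np.radians(ci["fovy"]/2))
    return c[:2]/c[2]*f+[ci["cx"],ci["cy"]]
E
python3 - <<'E'
from h import *
S,D=eyes.camera_info("scene"),eyes.camera_info("side")
a=cv2.imread("pics/scene0.png");b=cv2.imread("pics/side0.png");w=cv2.imread("pics/wrist0.png")
for n,im,ci in(("sc",a,S),("si",b,D)):
    h=cv2.cvtColor(im,cv2.COLOR_BGR2HSV)
    m=cv2.inRange(h,(4,90,40),(16,255,220)); m[:300]=0
    k,_,st,ce=cv2.connectedComponentsWithStats(m)
    for i in range(1,k):
        if st[i,4]>60: 
            x,y,ww,hh,_=st[i]; print(n,st[i],ce[i],"bottom",onz(ci,(x+ww/2,y+hh-1),0))
for nm,u,v in(("knobR",(319,277),(311,262)),("knobL",(288,242),(311,233)),("pan",(353,216),(364,222))):
    print(nm,tri(ray(S,u),ray(D,v)))
z=lambda im,x0,x1,y0,y1,s:cv2.resize(im[y0:y1,x0:x1],(s[0],s[1]),interpolation=cv2.INTER_CUBIC)
M=np.zeros((600,800,3),np.uint8)
M[:300,:400]=z(a,270,410,185,290,(400,300));M[:300,400:]=z(b,290,410,195,285,(400,300))
M[300:,:400]=w[::1][::1] is not None and cv2.resize(w,(400,300));M[300:,400:]=z(a,340,480,310,415,(400,300))
cv2.imwrite("pics/m1.png",M)
E
```

```text
sc [385 336  17  11 114] [392.14912281 341.63157895] bottom [ 5.41812518e-01 -3.28454074e-01  1.11022302e-16]
sc [388 348  12  13 111] [394.05405405 354.25225225] bottom [ 5.22468638e-01 -3.59039491e-01  1.11022302e-16]
sc [367 361  23  35 492] [377.95325203 378.92276423] bottom [ 0.45220829 -0.41431432  0.        ]
si [307 317  16  24 311] [314.76848875 328.27974277] bottom [ 0.52579433 -0.3583746   0.        ]
si [269 327  23  33 608] [280.73684211 343.05263158] bottom [ 0.45996023 -0.41472475  0.        ]
knobR (array([ 0.50205129, -0.08779885,  0.01699544]), np.float64(0.0012508836797109281))
knobL (array([0.49407149, 0.06057012, 0.02081034]), np.float64(0.005052460854751007))
pan (array([ 0.63889363, -0.00275735,  0.08961904]), np.float64(0.0012473802179638787))
```

View pics/m1.png

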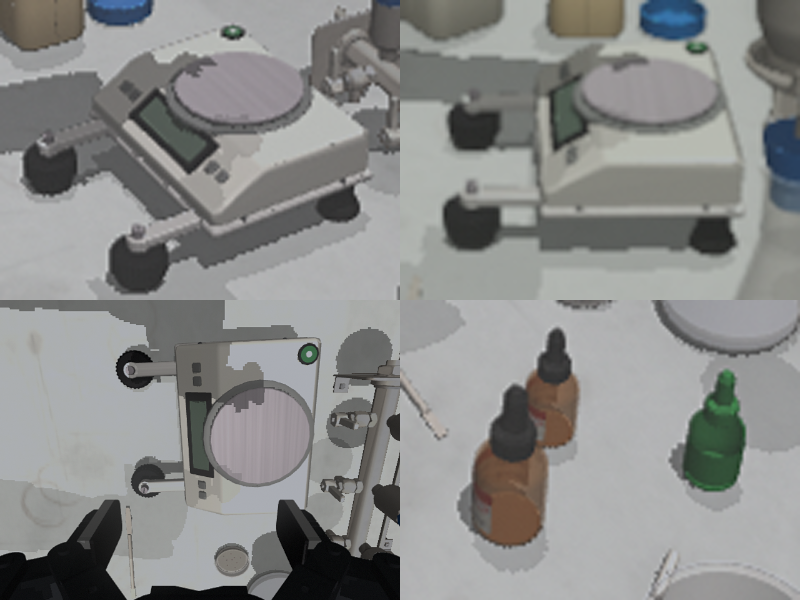

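The mosaic confirms the small amber bottle (scene 393,342), standing behind the larger one. The front ears carry studs, seen in the wrist view at about (230,301) for the right and (208,112) for the left. The balance is nearly square with the world axes.

Run:
```python
from h import *
S,D,W=[eyes.camera_info(n) for n in("scene","side","wrist")]
w=cv2.imread("pics/wrist0.png");g=w.max(2)
for nm,(x,y) in(("R",(232,301)),("L",(210,112))):
    m=np.zeros_like(g);m[y-40:y+40,x-40:x+35]=(g[y-40:y+40,x-40:x+35]<60)*255
    c=max(cv2.findContours(m,0,1)[0],key=cv2.contourArea)
    ce,r=cv2.minEnclosingCircle(c); print(nm,ce,r,onz(W,ce,.03),"diam",2*(onz(W,(ce[0]+r,ce[1]),.03)-onz(W,ce,.03))[0])
    print(" stud",onz(W,(x-2,y),.05))
print("stud tri",tri(ray(S,(318.3,265.5)),ray(D,(311.6,250.5))),tri(ray(S,(318.3,265.5)),ray(W,(230,301))))
# pan in wrist
print("pan",onz(W,(260*1.6,137*1.6),.093))
# bottle: base centre: cap tops
print("bot body", tri(ray(S,(393.5,351)),ray(D,(315,328.3))))
M=cv2.resize(w[60:360,150:550],(800,600),interpolation=cv2.INTER_CUBIC);cv2.imwrite("pics/w1.png",M)
```

```text
R (236.36355590820312, 288.44952392578125) 27.406238555908203 [ 0.50277664 -0.07724797  0.03      ] diam 0.047634584791712564
 stud [ 0.50102072 -0.07939503  0.05      ]
L (216.0, 110.5) 32.004005432128906 [0.49600616 0.07103739 0.03      ] diam 0.04879481508229444
 stud [0.49474896 0.07055523 0.05      ]
stud tri (array([ 0.50337823, -0.08351589,  0.04802519]), np.float64(0.0013549951087065105)) (array([ 0.50194826, -0.08195648,  0.0465291 ]), np.float64(0.0038233133525675408))
pan [0.63972736 0.00268388 0.093     ]
bot body (array([ 0.52438806, -0.3520793 ,  0.02231756]), np.float64(0.006840932260480088))
```

View pics/w1.png

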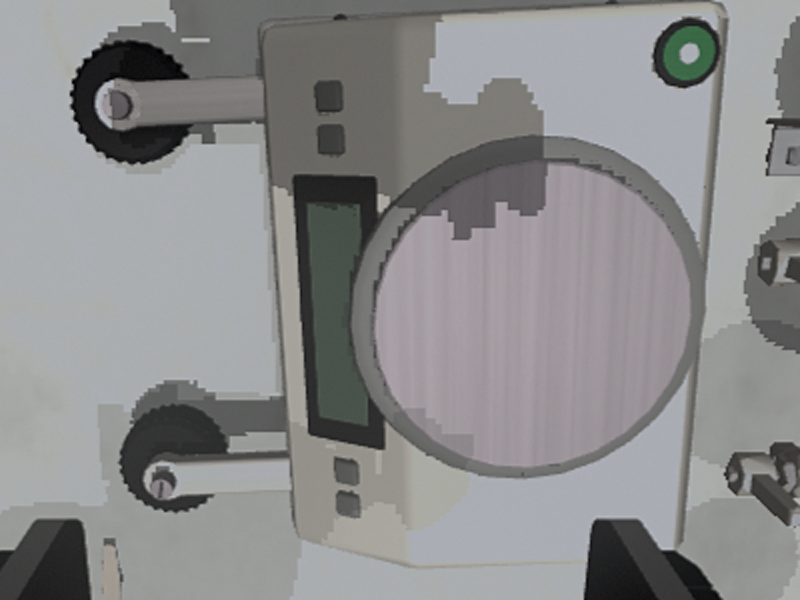

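```bash
python3 -m inch '[-1.58,-1.45,1.6,0,-1.58,-1.45,1.6,0,-1.58,-1.45,1.6,0,-1.58,-1.45,1.6,0,-1.58,-1.45,1.6,0]' 1 20
python3 -m inch '[0,0,0,-0.123,0,0,0,-0.123,0,0,0,-0.123,0,0,0,-0.123,0,0,0,-0.123]'
python3 -m inch '[0,0,0,-0.123,0,0,0,-0.123,0,0,0,-0.123,0,0,0,-0.123,0,0,0,-0.123]'
python3 -m inch '[0,0,0,-0.123,0,0,0,-0.123,0,0,0,-0.123,0,0,0,-0.123,0,0,0,-0.123]'
python3 -m inch '[0,0,0,-0.123,0,0,0,-0.123,0,0,0,-0.123,0,0,0,0,0,0,0,0]'
python3 - <<'E'
from h import *
s=get_state();print(s["joint_pos"],s["tcp_pos"]);W=eyes.camera_info("wrist");im=eyes.read_camera("wrist")
R_=rot(s["orientation"]).as_matrix();print(R_.round(3))
cv2.imwrite("pics/w2.png",cv2.resize(im[...,::-1],(640,480)));print(proj(W,(.502,-.079,.05)))
E
```

```text
clock: 0.57
tcp_pos: [0.5015, -0.0794, 0.1613]
orientation: [-0.0, 0.707, 0.707, -0.0]
wrist_force: [0.8, -0.5, -0.4]
finger_gap: 0.0853
grip_force: 0.0
clock: 0.98
tcp_pos: [0.5022, -0.0791, 0.162]
orientation: [-0.0, 0.457, 0.889, -0.0]
wrist_force: [0.1, 0.6, 0.4]
finger_gap: 0.0854
grip_force: 0.0
clock: 1.4
tcp_pos: [0.5023, -0.0789, 0.162]
orientation: [-0.0, 0.167, 0.986, 0.0]
wrist_force: [0.3, 0.5, 0.2]
finger_gap: 0.0855
grip_force: 0.0
clock: 1.82
tcp_pos: [0.5023, -0.0789, 0.162]
orientation: [-0.0, -0.14, 0.99, 0.0]
wrist_force: [0.4, 0.3, -0.6]
finger_gap: 0.0853
grip_force: 0.0
clock: 2.23
tcp_pos: [0.5024, -0.079, 0.1621]
orientation: [-0.0, -0.314, 0.949, 0.0]
wrist_force: [0.1, 0.5, 0.6]
finger_gap: 0.0851
grip_force: 0.0
[-3.13882514e-01  2.25706654e-01 -2.72275328e-01  1.07322085e+00
  2.20797978e-05 -9.53640313e-01] [ 0.50235267 -0.07895445  0.16209705]
[[-0.802 -0.597 -0.   ]
 [-0.597  0.802  0.   ]
 [ 0.     0.    -1.   ]]
[317.16347426 238.27224265]
```

View pics/w2.png

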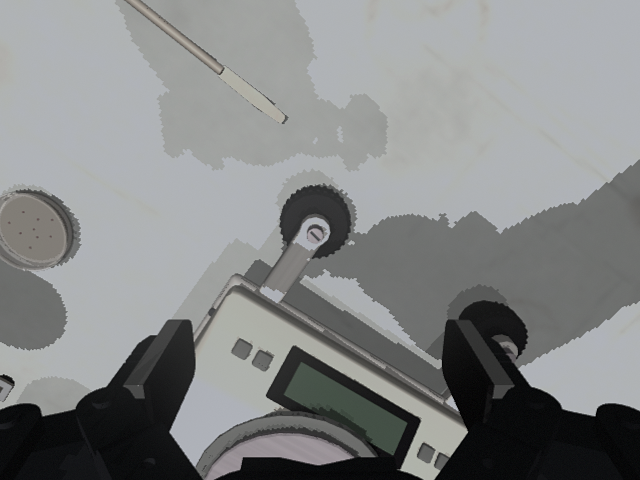

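Stud at (315,233) and the knob round it, about 2 mm from where predicted. I refine the axis from this view.

Run:
```python
from h import *
W=eyes.camera_info("wrist");im=cv2.imread("pics/w2.png");g=im.max(2)
m=np.zeros_like(g);m[175:265,270:365]=(g[175:265,270:365]<70)*255
c=max(cv2.findContours(m,0,1)[0],key=cv2.contourArea)
ce,r=cv2.minEnclosingCircle(c);print(ce,r,onz(W,ce,.031))
p=onz(W,(315,233.5),.05);print(p,onz(W,(315,233.5),.045))
s=get_state();print("tool-frame shift cm",100*rot(s["orientation"]).inv().apply(p-s["tcp_pos"]))
```

```text
(315.214111328125, 221.43450927734375) 36.76105880737305 [ 0.49881473 -0.0830068   0.031     ]
[ 0.50044222 -0.08180452  0.05      ] [ 0.5017242 -0.0808987  0.045    ]
tool-frame shift cm [ 0.32619582 -0.11312588 11.21544393]
```

```bash
python3 -m inch '[0.18,0,2.4,0,0,0,2.4,0,0,0,2.4,0,0,0,2.4,0,0,0,1.4,0]'
python3 -m inch '[0,0,1.4,0,0,0,1.3,0,0,0,1.0,0,0,0,0.3,0,0,0,0,0]'
python3 -m inch '[0,0,0,0,0,0,0,0,0,0,0,0,0,0,0,0,0,0,0,0]'
python3 - <<'E'
from h import *
s=get_state();print(s["tcp_pos"],s["wrist_force"],s["ft_torque"])
im=eyes.read_camera("wrist");b=eyes.read_camera("side")[195:315,260:420];a=eyes.read_camera("scene")[195:315,250:410]
M=np.zeros((600,800,3),np.uint8);M[:,:400][:300]=cv2.resize(b,(400,300));M[300:,:400]=cv2.resize(a,(400,300));M[150:450,400:]=cv2.resize(im,(400,300))
cv2.imwrite("pics/m2.png",M[...,::-1])
E
```

```text
clock: 2.7
tcp_pos: [0.4997, -0.0797, 0.05]
orientation: [-0.001, -0.315, 0.949, 0.001]
wrist_force: [-1.0, 0.5, -1.2]
finger_gap: 0.0853
grip_force: 0.0
clock: 3.12
tcp_pos: [0.5005, -0.0799, 0.0116]
orientation: [-0.001, -0.316, 0.949, 0.0]
wrist_force: [0.2, 0.0, -0.2]
finger_gap: 0.0853
grip_force: 0.0
clock: 3.53
tcp_pos: [0.5015, -0.0802, 0.0129]
orientation: [0.0, -0.316, 0.949, -0.0]
wrist_force: [-0.1, -0.3, -0.6]
finger_gap: 0.0853
grip_force: 0.0
[ 0.50151418 -0.08023335  0.01285645] [-0.13076896 -0.29255135 -0.59975718] [ 0.03522047 -0.04500506  0.02991421]
```

View pics/m2.png

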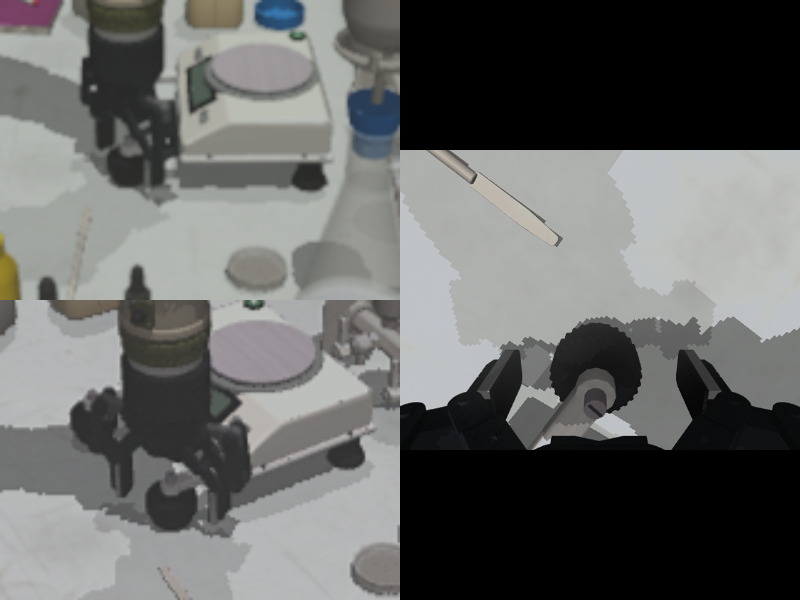

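Fingers straddle the ear, with the knob centred between them (crop 597,365) and clear of it. I close gently.

```bash
cat > st.py <<'E'
from h import *
s=get_state();m=rot(s["orientation"]).as_matrix();th=np.degrees(0)+np.arctan2(-m[0,0]*0-m[1,0],-m[0,0])
print("T",round(s["clock"],2),"yawx",round(th,3),"tz %.3f"%s["ft_torque"][2],"tq",s["ft_torque"].round(3),"F",s["wrist_force"].round(2),"p",s["tcp_pos"].round(4),"g",round(s["finger_gap"],4),"tau6 %.3f"%s["tau"][5],"j6 %.3f"%s["joint_pos"][5])
E
python3 -m inch '[0,0,0,0,0,0,0,0,0,0,0,0,0,0,0,0,0,0,0,0]' -1 20 |tail -2; python3 st.py
python3 -m inch '[0,0,0,0,0,0,0,0,0,0,0,0,0,0,0,0,0,0,0,0]' |tail -2; python3 st.py
python3 -m inch '[0,0,0,0,0,0,0,0,0,0,0,0,0,0,0,0,0,0,0,0]' |tail -2; python3 st.py
```

```text
finger_gap: 0.0454
grip_force: 23.0
T 4.1 yawx 0.643 tz -0.044 tq [-0.887 -0.07  -0.044] F [ 0.11 -4.61  3.35] p [ 0.5024 -0.0814  0.0131] g 0.0454 tau6 0.001 j6 -0.960
finger_gap: 0.045
grip_force: 23.1
T 4.52 yawx 0.642 tz -0.007 tq [-0.993 -0.133 -0.007] F [ 1.08 -5.84  4.25] p [ 0.5024 -0.0814  0.0131] g 0.045 tau6 0.004 j6 -0.960
finger_gap: 0.045
grip_force: 23.1
T 4.93 yawx 0.643 tz 0.003 tq [-0.998 -0.11   0.003] F [ 1.69 -5.25  4.1 ] p [ 0.5024 -0.0814  0.0131] g 0.045 tau6 0.004 j6 -0.960
```

```bash
python3 -m inch '[0,-0.1,-0.05,0,0,-0.05,0,0,0,0,0,0,0,0,0,0,0,0,0,0]' |tail -1; python3 st.py
python3 -m inch '[0,0,0,0,0,0,0,0,0,0,0,0,0,0,0,0,0,0,0,0]' |tail -1; python3 st.py
```

```text
grip_force: 23.1
T 5.35 yawx 0.643 tz 0.005 tq [-0.598 -0.185  0.005] F [ 0.41 -2.52  4.51] p [ 0.5024 -0.0815  0.0131] g 0.0453 tau6 -0.022 j6 -0.962
grip_force: 23.1
T 5.77 yawx 0.643 tz 0.002 tq [-0.654 -0.148  0.002] F [ 1.22 -3.35  5.3 ] p [ 0.5024 -0.0815  0.013 ] g 0.0451 tau6 -0.021 j6 -0.962
```

```bash
python3 -m inch '[0,-0.2,-0.1,0,0,0,0,0,0,0,0,0,0,0,0,0,0,0,0,0]' |tail -1; python3 st.py
python3 -m inch '[0,0,0.006,0.06,0,0,0.006,0.06,0,0,0.006,0.06,0,0,0.006,0.06,0,0,0.006,0.06]' |tail -1; python3 st.py
python3 -m inch '[0,0,0,0,0,0,0,0,0,0,0,0,0,0,0,0,0,0,0,0]' |tail -1; python3 st.py
```

```text
grip_force: 22.8
T 6.18 yawx 0.644 tz -0.033 tq [ 0.966 -0.158 -0.033] F [ 0.81  5.26 -0.23] p [ 0.5023 -0.0817  0.0132] g 0.0453 tau6 -0.024 j6 -0.964
grip_force: 22.7
T 6.6 yawx 0.341 tz -0.002 tq [ 0.822 -0.178 -0.002] F [ 0.86  4.05 -2.06] p [ 0.5025 -0.082   0.013 ] g 0.0451 tau6 -0.735 j6 -0.661
grip_force: 22.7
T 7.02 yawx 0.346 tz -0.050 tq [ 1.075 -0.18  -0.05 ] F [ 1.1   5.48 -1.14] p [ 0.5025 -0.082   0.013 ] g 0.0456 tau6 -0.024 j6 -0.666
```

```bash
python3 -m inch '[0,0.12,0.004,0.04,0,0,0.004,0.04,0,0,0.004,0.04,0,0,0.004,0.04,0,0,0.004,0.04]' |tail -1; python3 st.py
python3 -m inch '[0,0,0.004,0.04,0,0,0.004,0.04,0,0,0.004,0.04,0,0,0.004,0.04,0,0,0.004,0.04]' |tail -1; python3 st.py
python3 -m inch '[0,0,0.004,0.04,0,0,0.004,0.04,0,0,0.004,0.04,0,0,0.004,0.04,0,0,0,0]' |tail -1; python3 st.py
```

```text
grip_force: 22.5
T 7.43 yawx 0.143 tz 0.028 tq [ 0.277 -0.258  0.028] F [ 0.89  1.38 -3.84] p [ 0.5026 -0.0821  0.0129] g 0.0454 tau6 -0.479 j6 -0.462
grip_force: 22.5
T 7.85 yawx -0.057 tz -0.035 tq [ 0.2   -0.288 -0.035] F [ 1.6   0.4  -4.07] p [ 0.5026 -0.0822  0.0127] g 0.0451 tau6 -0.479 j6 -0.262
grip_force: 22.5
T 8.27 yawx -0.217 tz -0.007 tq [-0.02  -0.306 -0.007] F [ 1.43  0.07 -5.24] p [ 0.5026 -0.0824  0.0125] g 0.0452 tau6 0.384 j6 -0.103
```

Run:
```python
from h import *
t=[]
for i in range(6):
    eyes.read_camera("wrist"); s=get_state(); t.append(np.r_[s["ft_torque"][2],s["wrist_force"],s["tau"][5],s["clock"]])
t=np.array(t);print(t.round(3),t.mean(0).round(3))
```

```text
[[-2.300e-02  1.792e+00 -9.470e-01 -4.589e+00  1.420e-01  8.317e+00]
 [-4.900e-02  1.778e+00 -1.487e+00 -5.319e+00  2.000e-02  8.367e+00]
 [-2.400e-02  1.754e+00 -1.700e+00 -6.260e+00 -5.000e-03  8.417e+00]
 [-2.000e-03  1.154e+00 -2.083e+00 -7.446e+00  3.000e-03  8.467e+00]
 [ 3.200e-02  8.630e-01 -1.929e+00 -7.099e+00  1.500e-02  8.517e+00]
 [ 1.200e-02  1.528e+00 -3.363e+00 -7.544e+00  2.000e-02  8.567e+00]] [-0.009  1.478 -1.918 -6.376  0.033  8.442]
```

```bash
python3 -m inch '[0,-0.03,0.1,0,0,0,0.02,0,0,0,0,0,0,0,0,0,0,0,0,0]' |tail -1; python3 st.py
python3 -m inch '[0,0,0.003,0.033,0,0,0.003,0.033,0,0,0.003,0.033,0,0,0.003,0.033,0,0,0.003,0.033]' |tail -1; python3 st.py
python3 -m inch '[0,0,0.003,0.033,0,0,0.003,0.033,0,0,0.003,0.033,0,0,0.003,0.033,0,0,0.003,0.033]' |tail -1; python3 st.py
python3 - <<'E'
from h import *
t=[]
for i in range(6):
    eyes.read_camera("wrist"); s=get_state(); t.append(np.r_[s["ft_torque"][2],s["wrist_force"],s["tau"][5],s["clock"]])
t=np.array(t);print(t.mean(0).round(3))
E
```

```text
grip_force: 23.1
T 8.98 yawx -0.217 tz 0.058 tq [-0.53   0.529  0.058] F [-2.34 -2.99  4.54] p [ 0.5027 -0.0823  0.0122] g 0.0453 tau6 0.016 j6 -0.103
grip_force: 23.1
T 9.4 yawx -0.384 tz -0.043 tq [-0.691  0.591 -0.043] F [-2.27 -3.32  5.51] p [ 0.5026 -0.0825  0.012 ] g 0.0455 tau6 -0.395 j6 0.064
grip_force: 23.2
T 9.82 yawx -0.549 tz 0.048 tq [-0.713  0.682  0.048] F [-3.31 -4.26  5.05] p [ 0.5026 -0.0826  0.0119] g 0.0457 tau6 -0.373 j6 0.229
[-0.034 -3.35  -3.656  5.65   0.03   9.992]
```

```bash
python3 -m inch '[0,0,0,0,0,0,0,0,0,0,0,0,0,0,0,0,0,0,0,0]' 0.5 |tail -2; python3 st.py
python3 -m inch '[0,0,0,-0.12,0,0,0,-0.12,0,0,0,-0.12,0,0,0,-0.12,0,0,0,-0.12]' |tail -1
python3 -m inch '[0,0,0,-0.12,0,0,0,-0.12,0,0,0,-0.12,0,0,0,-0.12,0,0,0,-0.12]' |tail -1; python3 st.py
python3 - <<'E'
from h import *
im=eyes.read_camera("wrist");s=get_state();print(100*rot(s["orientation"]).inv().apply(np.array([.5016,-.0820,.0115])-s["tcp_pos"]),s["tcp_pos"])
E
```

```text
finger_gap: 0.0641
grip_force: 0.0
T 10.53 yawx -0.547 tz 0.022 tq [0.032 0.011 0.022] F [ 0.38 -0.66  0.39] p [ 0.5028 -0.0818  0.0113] g 0.0641 tau6 -0.000 j6 0.227
grip_force: 0.0
grip_force: 0.0
T 11.37 yawx 0.659 tz 0.019 tq [0.046 0.039 0.019] F [-0.01  0.71  0.19] p [ 0.5028 -0.0819  0.0114] g 0.0641 tau6 1.506 j6 -0.979
[ 0.10072348  0.06426935 -0.01476528] [ 0.50278925 -0.08188464  0.0113525 ]
```

```bash
python3 -m inch '[0.1,0.06,-0.03,0,0,0,0,0,0,0,0,0,0,0,0,0,0,0,0,0]' -1 20|tail -1
python3 -m inch '[0,0,0,0,0,0,0,0,0,0,0,0,0,0,0,0,0,0,0,0]' |tail -1; python3 st.py
python3 -m inch '[0,0,-0.03,0,0,0,0,0,0,0,0,0,0,0,0,0,0,0,0,0]' |tail -1; python3 st.py
python3 -m inch '[0,0,0.004,0.04,0,0,0.004,0.04,0,0,0.004,0.04,0,0,0.004,0.04,0,0,0.004,0.04]' |tail -1; python3 st.py
python3 -m inch '[0,0,0,0,0,0,0,0,0,0,0,0,0,0,0,0,0,0,0,0]' |tail -1; python3 st.py
```

```text
grip_force: 21.8
grip_force: 21.8
T 12.25 yawx 0.653 tz -0.040 tq [-0.072  0.338 -0.04 ] F [-1.74 -0.91  4.04] p [ 0.5016 -0.0822  0.0118] g 0.0454 tau6 -0.024 j6 -0.974
grip_force: 21.7
T 12.67 yawx 0.653 tz -0.012 tq [-0.193  0.172 -0.012] F [-0.91 -1.34  2.  ] p [ 0.5015 -0.0822  0.0119] g 0.0454 tau6 -0.022 j6 -0.974
grip_force: 21.7
T 13.08 yawx 0.451 tz 0.091 tq [-0.195  0.205  0.091] F [-0.8  -1.43  2.78] p [ 0.5015 -0.0822  0.0118] g 0.045 tau6 -0.462 j6 -0.772
grip_force: 21.7
T 13.5 yawx 0.454 tz -0.042 tq [-0.238  0.171 -0.042] F [-1.41 -0.84  0.64] p [ 0.5015 -0.0822  0.0118] g 0.0454 tau6 -0.005 j6 -0.774
```

```bash
R='[0,0,0.002,0.025,0,0,0.002,0.025,0,0,0.002,0.025,0,0,0.002,0.025,0,0,0.002,0.025]'; unset R
python3 -m inch '[0,0,0.002,0.02,0,0,0.002,0.02,0,0,0.002,0.02,0,0,0.002,0.02,0,0,0.002,0.02]' >/dev/null; python3 st.py
python3 -m inch '[0,0,0.002,0.02,0,0,0.002,0.02,0,0,0.002,0.02,0,0,0.002,0.02,0,0,0.002,0.02]' >/dev/null; python3 st.py
python3 -m inch '[0,0,0.002,0.02,0,0,0.002,0.02,0,0,0.002,0.02,0,0,0.002,0.02,0,0,0.002,0.02]' >/dev/null; python3 st.py
```

```text
T 13.92 yawx 0.351 tz 0.037 tq [-0.287  0.221  0.037] F [-0.72 -1.62  2.11] p [ 0.5015 -0.0822  0.0117] g 0.0454 tau6 -0.200 j6 -0.672
T 14.33 yawx 0.251 tz 0.096 tq [-0.306  0.307  0.096] F [-0.81 -1.88  0.87] p [ 0.5015 -0.0822  0.0117] g 0.0453 tau6 -0.182 j6 -0.572
T 14.75 yawx 0.151 tz 0.082 tq [-0.27   0.368  0.082] F [-2.69 -1.98  2.48] p [ 0.5016 -0.0822  0.0116] g 0.0453 tau6 -0.161 j6 -0.472
```

```bash
python3 -m inch '[0,0,0,0,0,0,0,0,0,0,0,0,0,0,0,0,0,0,0,0]' >/dev/null; python3 st.py
cat > avg.py <<'E'
from h import *
t=[]
for i in range(16):
    eyes.read_camera("wrist"); s=get_state(); t.append(np.r_[s["ft_torque"][2],s["wrist_force"],s["tau"][5],s["finger_gap"]])
t=np.array(t);print(t.mean(0).round(4),t.std(0).round(4))
E
python3 avg.py
```

```text
T 15.17 yawx 0.153 tz -0.089 tq [-0.214  0.472 -0.089] F [-1.99 -0.96  1.75] p [ 0.5016 -0.0822  0.0116] g 0.0451 tau6 -0.052 j6 -0.474
[-0.0609 -2.4985 -1.2334  3.4425 -0.0532  0.0453] [2.900e-02 5.176e-01 4.470e-01 4.784e-01 2.000e-04 2.000e-04]
```

```bash
python3 -m inch '[0,0,-0.01,-0.1,0,0,-0.01,-0.11,0,0,-0.01,-0.11,0,0,-0.01,-0.11,0,0,-0.01,-0.1]' >/dev/null; python3 st.py
python3 -m inch '[0,0,0,0,0,0,0,0,0,0,0,0,0,0,0,0,0,0,0,0]' >/dev/null; python3 st.py
python3 -m inch '[0,0,0.002,0.02,0,0,0.002,0.02,0,0,0.002,0.02,0,0,0.002,0.02,0,0,0.002,0.02]' >/dev/null; python3 st.py
python3 -m inch '[0,0,0.002,0.02,0,0,0.002,0.02,0,0,0.002,0.02,0,0,0.002,0.02,0,0,0.002,0.02]' >/dev/null; python3 st.py
python3 -m inch '[0,0,0.002,0.02,0,0,0.002,0.02,0,0,0.002,0.02,0,0,0.002,0.02,0,0,0.002,0.02]' >/dev/null; python3 st.py
python3 -m inch '[0,0,0.002,0.02,0,0,0.002,0.02,0,0,0.002,0.02,0,0,0.002,0.02,0,0,0.002,0.02]' >/dev/null; python3 st.py
python3 -m inch '[0,0,0.002,0.02,0,0,0.002,0.02,0,0,0.002,0.02,0,0,0.002,0.02,0,0,0.002,0.02]' >/dev/null; python3 st.py
```

```text
T 16.38 yawx 0.689 tz -0.045 tq [-0.221  0.469 -0.045] F [-2.09 -1.39  2.14] p [ 0.5016 -0.0822  0.0119] g 0.0453 tau6 1.137 j6 -1.009
T 16.8 yawx 0.682 tz -0.035 tq [-0.344  0.398 -0.035] F [-1.76 -1.85  1.27] p [ 0.5016 -0.0822  0.012 ] g 0.0451 tau6 -0.009 j6 -1.003
T 17.22 yawx 0.581 tz 0.003 tq [-0.386  0.337  0.003] F [-1.55 -2.24  0.2 ] p [ 0.5016 -0.0822  0.0119] g 0.0455 tau6 -0.230 j6 -0.902
T 17.63 yawx 0.481 tz 0.035 tq [-0.427  0.284  0.035] F [-1.15 -1.64  0.16] p [ 0.5016 -0.0822  0.0118] g 0.0451 tau6 -0.217 j6 -0.802
T 18.05 yawx 0.381 tz 0.093 tq [-0.371  0.372  0.093] F [-1.84 -2.16  0.39] p [ 0.5016 -0.0822  0.0118] g 0.0454 tau6 -0.204 j6 -0.702
T 18.47 yawx 0.281 tz 0.042 tq [-0.312  0.48   0.042] F [-2.66 -1.65  0.78] p [ 0.5016 -0.0822  0.0117] g 0.0453 tau6 -0.188 j6 -0.602
T 18.88 yawx 0.181 tz 0.106 tq [-0.308  0.555  0.106] F [-3.02 -2.41  1.43] p [ 0.5016 -0.0822  0.0116] g 0.0452 tau6 -0.168 j6 -0.502
```

```bash
python3 -m inch '[0,0,0,0.02,0,0,0,0.02,0,0,0,0.02,0,0,0,0.02,0,0,0,0.02]' >/dev/null; python3 st.py
python3 -m inch '[0,0,0,0.02,0,0,0,0.02,0,0,0,0,0,0,0,0,0,0,0,0]' >/dev/null; python3 st.py
python3 avg.py
```

```text
T 19.3 yawx 0.081 tz 0.123 tq [-0.295  0.55   0.123] F [-3.54 -1.81  2.43] p [ 0.5016 -0.0822  0.0115] g 0.0456 tau6 -0.150 j6 -0.402
T 19.72 yawx 0.043 tz -0.082 tq [-0.271  0.58  -0.082] F [-2.67 -1.69  1.89] p [ 0.5016 -0.0822  0.0115] g 0.0453 tau6 -0.030 j6 -0.364
[-0.0383 -2.8213 -1.1921  2.4583 -0.0358  0.0453] [2.940e-02 6.486e-01 4.896e-01 3.289e-01 9.000e-04 2.000e-04]
```

Turning torque rose from 0 to about 0.12 N m, roughly 8 N, about 0.41 rad past touch. I release and go up to view the bottle.

```bash
python3 -m inch '[0,0,0,0,0,0,0,0,0,0,0,0,0,0,0,0,0,0,0,0]' 0.5 >/dev/null; python3 st.py
python3 -m inch '[0,0,1e-9,0,0,0,-2,0,0,0,-3.5,0,0,0,-4,0,0,0,-4,0]' >/dev/null; python3 st.py
python3 -m inch '[-0.12,-2,-4,-0.11,0,0,-1.5,-0.11,0,0,0,-0.11,0,0,0,-0.11,0,0,0,-0.11]' 1 >/dev/null; python3 st.py
python3 - <<'E'
from h import *
s=get_state();print(100*rot(s["orientation"]).inv().apply(np.array([.525,-.325,.205])-s["tcp_pos"]))
b=eyes.read_camera("side")[195:285,290:410];cv2.imwrite("pics/sb.png",b[...,::-1])
E
```

```text
T 20.93 yawx 0.043 tz 0.045 tq [0.028 0.067 0.045] F [-0.25  0.44  0.3 ] p [ 0.502  -0.0821  0.0116] g 0.0639 tau6 -0.000 j6 -0.364
T 21.35 yawx 0.043 tz -0.013 tq [-0.037 -0.07  -0.013] F [ 0.11 -0.66 -0.6 ] p [ 0.5007 -0.0818  0.1475] g 0.0639 tau6 0.000 j6 -0.364
T 21.77 yawx 0.598 tz -0.038 tq [-0.058  0.007 -0.038] F [ 0.27  0.74 -1.19] p [ 0.5038 -0.101   0.1995] g 0.0858 tau6 1.380 j6 -0.953
[ 10.87015243 -19.70458839  -0.53281307]
```

```bash
python3 -m inch '[1.8,-3.3,0,-0.02,1.8,-3.3,0,-0.02,1.8,-3.3,0,-0.02,1.8,-3.3,0,-0.02,1.8,-3.3,0,-0.02]' >/dev/null
python3 -m inch '[1.8,-3.3,0,0,0,0,0,0,0,0,0,0,0,0,0,0,0,0,0,0]' >/dev/null; python3 st.py
python3 - <<'E'
from h import *
W=eyes.camera_info("wrist");im=eyes.read_camera("wrist");s=get_state()
cv2.imwrite("pics/w3.png",im[...,::-1]);print(W,s["tcp_pos"])
for p in((.525,-.342,.093),(.525,-.342,0),(.525,-.342,.055)):print(proj(W,p))
E
```

```text
T 22.65 yawx 0.693 tz -0.000 tq [ 0.009  0.013 -0.   ] F [-0.76 -0.35 -0.18] p [ 0.5356 -0.3226  0.1987] g 0.0851 tau6 0.013 j6 -1.364
{'fovy': 58.13250354317744, 'cx': 318.23302411088645, 'cy': 238.64519774380796, 'xyz': array([ 0.47379404, -0.37302433,  0.33011039]), 'orientation': array([0.06653322, 0.41964657, 0.89392268, 0.14273167])} [ 0.53568469 -0.3224568   0.19895901]
[302.19897283 207.70239594]
[306.36390923 178.33370781]
[304.21861943 193.461033  ]
```

View pics/w3.png

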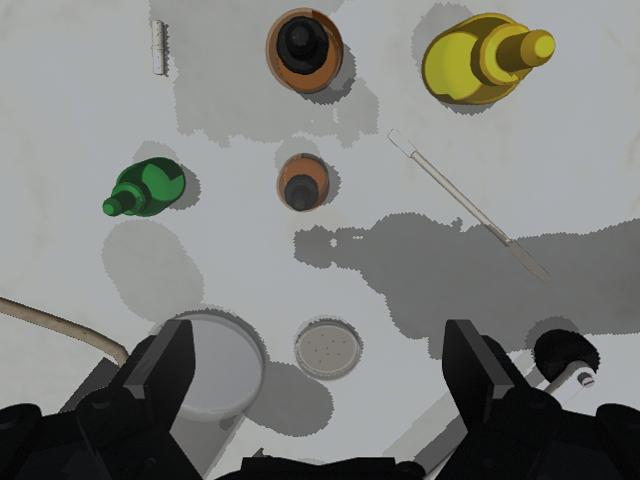

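The small amber bottle is at (303,182), with its cap tip at (301,197). The large amber is at (304,48), green at (145,190), yellow at (480,60), and there is room for the fingers.

Run:
```python
from h import *
W=eyes.camera_info("wrist");im=cv2.imread("pics/w3.png")
h=cv2.cvtColor(im,cv2.COLOR_BGR2HSV);m=cv2.inRange(h,(4,90,40),(18,255,230));m|=(im.max(2)<75).astype(np.uint8)*255;m[:140]=0;m[220:]=0;m[:,:260]=0;m[:,350:]=0
c=max(cv2.findContours(m,0,1)[0],key=cv2.contourArea);x,y,w,hh=cv2.boundingRect(c);print(x,y,w,hh)
print(onz(W,(x+w/2,y),0)); 
tip=onz(W,(301.5,197),.088);print("tip",tip)
r=w/2;u=(x+w/2,y+r);b=onz(W,u,.04);print("body",b,"diam",np.linalg.norm(onz(W,(x,u[1]),.05)-onz(W,(x+w,u[1]),.05)))
s=get_state()
for p in(tip,b):print(100*rot(s["orientation"]).inv().apply(np.r_[p[:2],.038]-s["tcp_pos"]))
```

```text
280 154 49 57
[ 0.51182197 -0.35467684  0.        ]
tip [ 0.52169399 -0.34545465  0.088     ]
body [ 0.51994057 -0.34651783  0.04      ] diam 0.03201623437192698
[ 2.54836958 -0.88061738 16.09517879]
[ 2.75116169 -0.85022444 16.09516634]
```

```bash
python3 -m inch '[2.6,-0.86,0,0,0,0,2,0,0,0,3,0,0,0,2,0,0,0,0,0]' >/dev/null; python3 st.py
python3 - <<'E'
from h import *
W=eyes.camera_info("wrist");im=eyes.read_camera("wrist");s=get_state()
cv2.imwrite("pics/w4.png",im[...,::-1])
h=cv2.cvtColor(im[...,::-1].copy(),cv2.COLOR_BGR2HSV);m=cv2.inRange(h,(4,90,40),(18,255,230))
k,_,st,ce=cv2.connectedComponentsWithStats(m)
for i in range(1,k):
    if st[i,4]>300:print(st[i],ce[i])
c=np.array([.521,-.3455]);print([proj(W,(*c,z)).round(1) for z in(.088,.055,.03,0)],100*rot(s["orientation"]).inv().apply(np.r_[c,.038]-s["tcp_pos"]))
E
```

```text
T 23.12 yawx 0.694 tz 0.032 tq [0.001 0.006 0.032] F [-0.75  1.27 -1.44] p [ 0.5191 -0.3438  0.1247] g 0.0853 tau6 -0.000 j6 -1.408
[ 264   44   99  106 3691] [316.90354917  95.93145489]
[ 278  215   63   70 2070] [308.22850242 245.82850242]
[array([309.8, 294.6]), array([310.5, 266. ]), array([311. , 249.4]), array([311.4, 233.3])] [-0.02548909 -0.17464117  8.90295767]
```

View pics/w4.png

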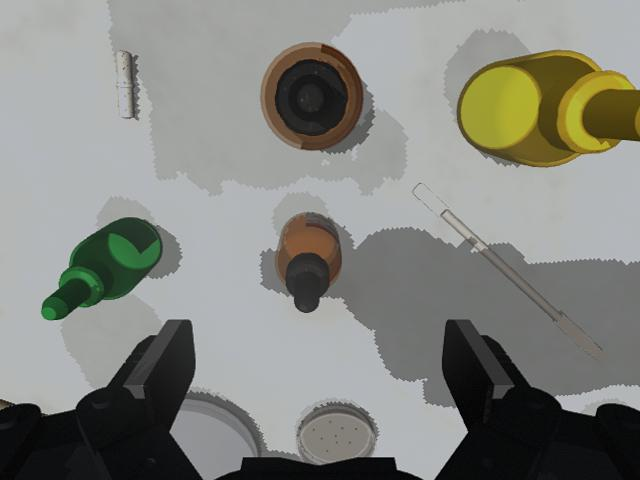

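Cap tip at (306,300), body around (308,245). I shift about 3 mm left in the picture, then go down.

```bash
python3 -m inch '[0,-0.3,2,0,0,0,2.5,0,0,0,2.5,0,0,0,1.6,0,0,0,0,0]' >/dev/null; python3 st.py
python3 -m inch '[0,0,0,0,0,0,0,0,0,0,0,0,0,0,0,0,0,0,0,0]' -1 20 >/dev/null; python3 st.py
python3 -m inch '[0,0,0,0,0,0,0,0,0,0,0,0,0,0,0,0,0,0,0,0]' -1 20 ; python3 st.py
```

```text
T 23.58 yawx 0.694 tz 0.009 tq [0.033 0.086 0.009] F [ 0.26  0.78 -0.23] p [ 0.5223 -0.3476  0.0411] g 0.0851 tau6 0.000 j6 -1.409
T 24.0 yawx 0.693 tz -0.020 tq [ 0.262  0.166 -0.02 ] F [-1.21  0.82  4.72] p [ 0.5241 -0.35    0.0447] g 0.0345 tau6 0.004 j6 -1.409
clock: 24.42
tcp_pos: [0.5241, -0.35, 0.0447]
orientation: [0.001, -0.34, 0.941, -0.001]
wrist_force: [-0.9, 1.3, 6.9]
finger_gap: 0.0348
grip_force: 20.5
T 24.42 yawx 0.693 tz -0.012 tq [ 0.252  0.133 -0.012] F [-0.91  1.34  6.9 ] p [ 0.5241 -0.35    0.0447] g 0.0348 tau6 0.004 j6 -1.409
```

```bash
python3 -m inch '[0,0,-0.5,0,0,0,-1.5,0,0,0,-3,0,0,0,-4,0,0,0,-4,0]' - 30 >/dev/null; python3 st.py
python3 -m inch '[0,0,-3,0,0,0,0,0,0,0,0,0,0,0,0,0,0,0,0,0]' >/dev/null; python3 st.py
python3 - <<'E'
from h import *
D=eyes.camera_info("side");S=eyes.camera_info("scene")
print("flask base",onz(D,(402,325),0),onz(S,(455,308),0),"blue top",tri(ray(S,(469,226)),ray(D,(410,240))))
print("funnel",tri(ray(S,(478,175)),ray(D,(417,190))))
s=get_state();print(100*rot(s["orientation"]).inv().apply(np.r_[.64,.0005,.19]-s["tcp_pos"]),100*rot(s["orientation"]).inv().apply(np.r_[.54,-.1,.19]-s["tcp_pos"]))
im=eyes.read_camera("side");cv2.imwrite("pics/s5.png",im[...,::-1])
E
```

```text
T 24.83 yawx 0.693 tz -0.018 tq [-0.009 -0.039 -0.018] F [ 1.03 -0.91 -1.58] p [ 0.5223 -0.3487  0.1734] g 0.0344 tau6 -0.000 j6 -1.409
T 25.25 yawx 0.693 tz -0.063 tq [-0.04  -0.007 -0.063] F [-0.06 -0.03 -1.4 ] p [ 0.5223 -0.3487  0.201 ] g 0.0344 tau6 0.000 j6 -1.409
flask base [ 0.71249412 -0.30508897  0.        ] [ 0.71683346 -0.30018687  0.        ] blue top (array([ 0.70883856, -0.30775956,  0.21667211]), np.float64(0.0008755412398668396))
funnel (array([ 0.71211418, -0.30499525,  0.32113906]), np.float64(0.0028154696529317544))
[-31.36036887  19.33934021   1.14257449] [-17.24650535  17.99719619   1.14501985]
```

View pics/s5.png

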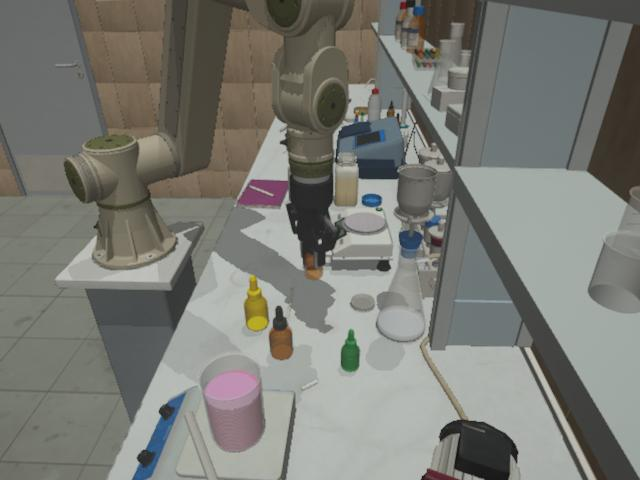

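The small amber bottle is held upright at (313,265). The other bottles, dish and spatula are undisturbed. I carry it over the pan.

```bash
python3 -m inch '[-2.6,1.6,0,0,-2.6,1.6,0,0,-2.6,1.6,0,0,-2.6,1.6,0,0,-2.6,1.6,0,0]' >/dev/null; python3 st.py
python3 -m inch '[-2.6,1.6,0,0,-2.6,1.6,0,0,-2.6,1.6,0,0,-2.6,1.6,0,0,-2.6,1.6,0,0]' >/dev/null; python3 st.py
python3 -m inch '[-2.6,1.6,0,0,-2.6,1.6,0,0,0,0,0,0,0,0,0,0,0,0,0,0]' >/dev/null; python3 st.py
python3 - <<'E'
from h import *
s=get_state();W=eyes.camera_info("wrist");im=eyes.read_camera("wrist");S=eyes.camera_info("scene");D=eyes.camera_info("side")
a=eyes.read_camera("scene");b=eyes.read_camera("side")
M=np.zeros((600,800,3),np.uint8);M[:300,:400]=cv2.resize(a[170:290,270:430],(400,300));M[300:,:400]=cv2.resize(b[150:270,290:450],(400,300));M[150:450,400:]=cv2.resize(im,(400,300))
cv2.imwrite("pics/m5.png",M[...,::-1])
print(100*rot(s["orientation"]).inv().apply(np.r_[.64,.0005,.19]-s["tcp_pos"]))
E
```

```text
T 25.72 yawx 0.693 tz -0.002 tq [ 0.03   0.027 -0.002] F [0.34 0.12 0.2 ] p [ 0.5715 -0.2032  0.201 ] g 0.0337 tau6 -0.633 j6 -1.167
T 26.13 yawx 0.693 tz 0.000 tq [-0.015 -0.06   0.   ] F [ 0.72 -1.36 -0.78] p [ 0.6204 -0.0585  0.201 ] g 0.0342 tau6 -0.614 j6 -0.916
T 26.55 yawx 0.694 tz -0.001 tq [-0.041 -0.028 -0.001] F [-0.42 -0.22 -1.43] p [ 0.6398 -0.0022  0.2014] g 0.0344 tau6 0.005 j6 -0.822
[-0.19435117  0.19606412  1.13669842]
```

View pics/m5.png

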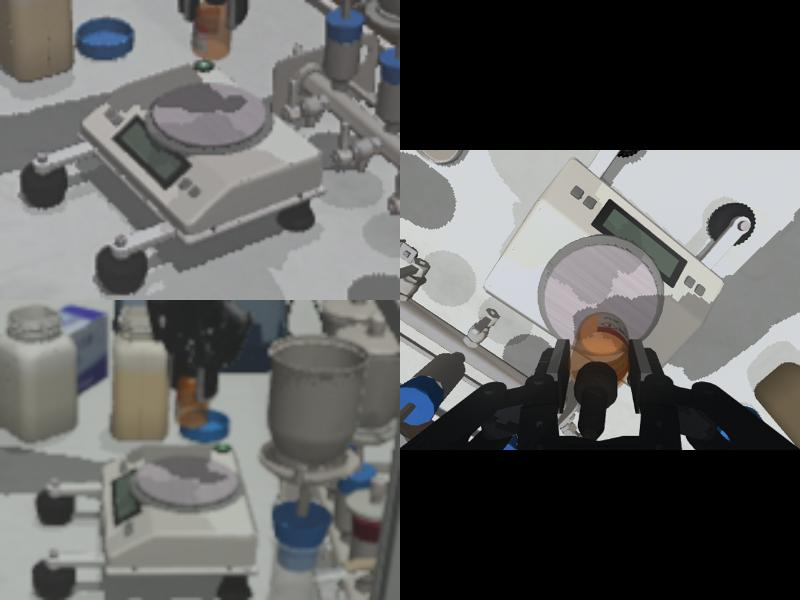

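Bottle held upright above the balance, which has not moved. The pan ring in the wrist view is centred near (321,230).

Run:
```python
from h import *
s=get_state();W=eyes.camera_info("wrist")
print(onz(W,(321,230),.093), np.linalg.norm(onz(W,(221,230),.093)-onz(W,(421,230),.093)))
print(proj(W,(.640,.0005,.093)), "bottle bottom", proj(W,(*s["tcp_pos"][:2],s["tcp_pos"][2]-.0447)))
```

```text
[ 0.63361483 -0.00562877  0.093     ] 0.11656294546143486
[322.07206429 244.33598572] bottle bottom [316.38607178 285.77330116]
```

```bash
python3 -m inch '[0,0.14,1,0,0,0,2,0,0,0,1.7,0,0,0,0.8,0,0,0,0.3,0]' >/dev/null; python3 st.py
python3 -m inch '[0,0,0.1,0,0,0,0.1,0,0,0,0,0,0,0,0,0,0,0,0,0]' >/dev/null; python3 st.py
python3 -m inch '[0,0,0.1,0,0,0,0,0,0,0,0,0,0,0,0,0,0,0,0,0]' >/dev/null; python3 st.py
```

```text
T 27.12 yawx 0.692 tz -0.000 tq [-0.034  0.045 -0.   ] F [-0.15  1.22 -0.89] p [ 0.6381 -0.0017  0.1425] g 0.0344 tau6 -0.000 j6 -0.821
T 27.53 yawx 0.693 tz -0.018 tq [ 0.038  0.025 -0.018] F [-0.54 -0.85 -2.37] p [ 0.6402 -0.0013  0.1437] g 0.0344 tau6 -0.000 j6 -0.821
T 27.95 yawx 0.693 tz -0.002 tq [-0.021  0.038 -0.002] F [-0.74 -0.45 -0.71] p [ 0.6396 -0.0012  0.1418] g 0.034 tau6 0.000 j6 -0.821
```

```bash
python3 -m inch '[0,0,0.1,0,0,0,0,0,0,0,0.1,0,0,0,0,0,0,0,0,0]' >/dev/null; python3 st.py
python3 -m inch '[0,0,0.06,0,0,0,0,0,0,0,0,0,0,0,0,0,0,0,0,0]' >/dev/null; python3 st.py
python3 -m inch '[0,0,0.06,0,0,0,0,0,0,0,0,0,0,0,0,0,0,0,0,0]' >/dev/null; python3 st.py
```

```text
T 28.37 yawx 0.693 tz -0.008 tq [ 0.02   0.061 -0.008] F [-0.33 -0.61 -0.74] p [ 0.6396 -0.0012  0.1397] g 0.034 tau6 -0.000 j6 -0.821
T 28.78 yawx 0.693 tz 0.005 tq [-0.016  0.016  0.005] F [-0.04  0.37 -0.82] p [ 0.6397 -0.0012  0.1392] g 0.0342 tau6 -0.000 j6 -0.821
T 29.2 yawx 0.693 tz -0.030 tq [ 0.017  0.023 -0.03 ] F [ 0.31 -0.36 -0.81] p [ 0.6396 -0.0012  0.1386] g 0.034 tau6 0.000 j6 -0.821
```

```bash
python3 -m inch '[0,0,0.06,0,0,0,0,0,0,0,0,0,0,0,0,0,0,0,0,0]' >/dev/null; python3 st.py
python3 -m inch '[0,0,0.05,0,0,0,0,0,0,0,0,0,0,0,0,0,0,0,0,0]' >/dev/null; python3 st.py
python3 -m inch '[0,0,0.03,0,0,0,0,0,0,0,0,0,0,0,0,0,0,0,0,0]' >/dev/null; python3 st.py
```

```text
T 29.62 yawx 0.693 tz -0.041 tq [-0.023 -0.003 -0.041] F [-0.17 -0.01 -0.65] p [ 0.6397 -0.0013  0.1381] g 0.0342 tau6 0.000 j6 -0.820
T 30.03 yawx 0.693 tz 0.019 tq [0.126 0.09  0.019] F [-0.66  0.22  3.53] p [ 0.6398 -0.0012  0.1379] g 0.0345 tau6 0.002 j6 -0.821
T 30.45 yawx 0.693 tz -0.009 tq [ 0.215  0.204 -0.009] F [-0.63  1.15  5.69] p [ 0.6399 -0.0011  0.1379] g 0.0341 tau6 0.003 j6 -0.821
```

```bash
python3 -m inch '[0,0,-0.05,0,0,0,0,0,0,0,0,0,0,0,0,0,0,0,0,0]' 0.5 >/dev/null; python3 st.py
python3 -m inch '[0,0,0,0,0,0,0,0,0,0,-1,0,0,0,-2,0,0,0,-3,0]' >/dev/null; python3 st.py
python3 -m inch '[0,0,-3,0,2.5,0,-3,0,3.5,0,-1,0,3.5,0,0,0,2,0,0,0]' >/dev/null; python3 st.py
python3 -m inch '[0,0,0,0,0,0,0,0,0,0,0,0,0,0,0,0,0,0,0,0]' >/dev/null; python3 st.py
python3 - <<'E'
from h import *
im=eyes.read_camera("wrist");S=eyes.camera_info("scene");D=eyes.camera_info("side")
a=eyes.read_camera("scene");b=eyes.read_camera("side")
M=np.zeros((600,800,3),np.uint8);M[:300,:400]=cv2.resize(a[170:290,270:430],(400,300));M[300:,:400]=cv2.resize(b[150:270,290:450],(400,300));M[:300,400:]=cv2.resize(im,(400,300));M[300:,400:]=cv2.resize(a,(400,300))
cv2.imwrite("pics/m6.png",M[...,::-1])
E
```

```text
T 30.87 yawx 0.693 tz -0.022 tq [ 0.016 -0.006 -0.022] F [-0.21 -0.1  -0.62] p [ 0.6395 -0.0013  0.1373] g 0.0642 tau6 0.000 j6 -0.821
T 31.28 yawx 0.693 tz -0.018 tq [ 0.034  0.01  -0.018] F [1.04 0.1  0.12] p [ 0.6379 -0.001   0.1962] g 0.064 tau6 -0.000 j6 -0.821
T 31.7 yawx 0.693 tz 0.042 tq [-0.004  0.048  0.042] F [ 0.55 -0.82 -0.37] p [ 0.5497 -0.0762  0.2703] g 0.0641 tau6 0.198 j6 -0.974
T 32.12 yawx 0.694 tz 0.019 tq [0.036 0.04  0.019] F [ 0.98 -0.29  0.49] p [ 0.5518 -0.0741  0.2675] g 0.064 tau6 0.003 j6 -0.972
```

View pics/m6.png

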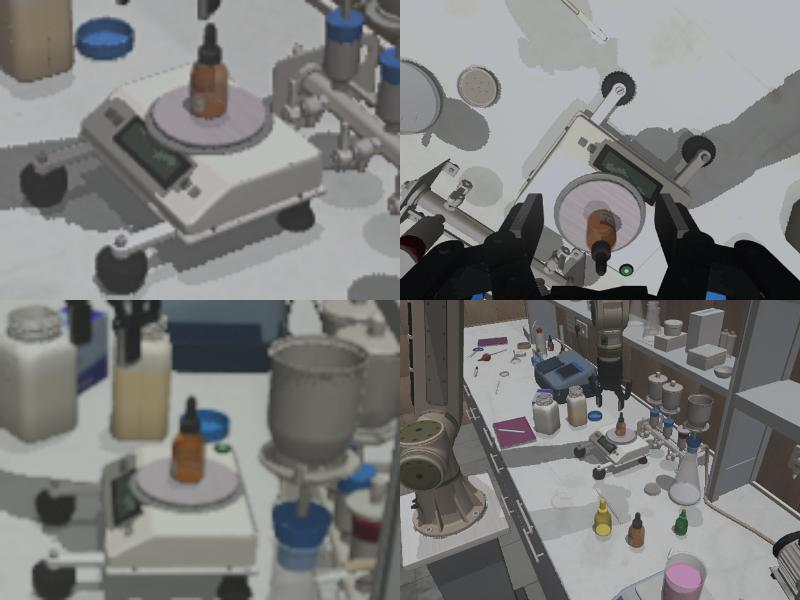

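The bottle stands upright in the middle of the pan, with its base at the pan's centre in both fixed views, and nothing else has moved.

```bash
python3 -c "
from workcell import env
print(env.hand_in())"
```

```text
the job is handed in; nothing more can be done
None
```

I handed the job in at about 32 s: by feel the front right foot now carries about 8 N (aim 7 to 9.5 N), though I could only estimate this from noisy wrist torque, and the small amber bottle stands upright in the middle of the pan with the jar, dish and spatula left where they were.

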